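Rehang the lift-off door of the finds cabinet

TASK

The door of the small-finds cabinet has been washed and stands in the draining rack. Lift it out, lower its two knuckles together onto the two hinge pins of the cabinet without forcing or dropping it, until both sit fully down, then swing the door gently shut against its buffers and let go. Leave the other things on the bench alone.

Things in the scene. Friction and masses are not known exactly. Their poses are not given: they have to be found in the camera images.
- door: Loose lift-off door: grey sheet-metal leaf 176 wide, 16 thick, 160 high, 0.22 to 0.38 kg, balanced within 5 mm of its middle; origin at the leaf's centre. x runs along the width to the knuckle edge, z up, outside face to -y. A bow pull, 60 tall, stands 22 out of that face at x = -70. Its plain top edge is for pinching; pressed hard on a knuckle, it turns in the fingers
- knuckle_low (a point): Centre of the lower end of the lower knuckle's bore, door point (107, 0, -65). The door's two knuckles are upright steel tubes on one axis 19 beyond the leaf's edge, each 24 long, outer diameter 17, bore 11 right through
- knuckle_high (a point): Centre of the lower end of the upper knuckle's bore, door point (107, 0, 50)
- free_edge (a point): Middle of the leaf's free edge, opposite the knuckles: door point (-88, 0, 0)
- cabinet: Finds cabinet, fixed: grey box 190 wide (x), 160 deep (y), 190 high; origin at the centre of its underside. Its front, white drawers, is the plane y = -80 and looks to -y; hinge pins on the +x side. Shut, the door is parallel to it, its free edge's middle at y = -94, touching two soft rubber buffers (3 N per mm). It opens counter-clockwise seen from above, to beyond 120 degrees, and stays where left
- pin_low (a point): Nominal foot of the lower hinge pin, on its axis, level with the shoulder (diameter 18) where the lower knuckle rests: cabinet point (107, -94, 35). Pins are upright, diameter 9, 20 high, flat-topped. They stand on one strip held by slotted holes and packing: really both are off, alike, by up to 3.5 mm in cabinet x and 4.5 mm in y; this is not measured
- pin_high (a point): The same for the upper pin: nominal cabinet point (107, -94, 150); its bracket is 7 thick and runs back in cabinet +y, so bring the lower knuckle in beneath it from the front. Both pins enter their knuckles at the same height. With both knuckles resting, the leaf's underside is 20 above the bench
- rack: Wooden draining rack, fixed, 180 (x) by 124; origin at the centre of its underside. The leaf stands on its lower edge in the middle one of three slots, 28 above the bench, its width along the rack's x, between pairs of dowels that reach 86 above the bench with 21 clear between them; the side slots are empty
- skewer_tin: Bystander: tin of bamboo skewers, diameter 72, 190 tall with the skewers; origin at the centre of its underside
- spray_bottle: Bystander: spray bottle, diameter 68, 191 tall; origin at the centre of its underside
- brush: Bystander: brush, 170 long, lying on the bench along its x
Things that resemble listed ones, but are neither listed nor needed, are in the scene too. Leave any purple or red look-alike of the rack alone.

How it is judged:
By the outcome, as a careful person would: the job done as asked, in the order asked, and still so for the second after the job is handed in, with the robot touching nothing.
It also fails if it takes over 72 s, if anything falls off the work surface, if the arm or the gripper's body presses on something with over 40 N, if the wrist force passes 120 N, or if a joint passes its speed limit or range.

ROBOT

A 6-joint arm with a two-finger parallel gripper is mounted at the origin on the work surface. World frame = base frame: x ahead of the robot, y to its left, z up, the work surface at z = 0. Lengths are in mm, angles in rad, forces in N, time in s.
With the tool pointing down it reaches from about 425 to 1125 mm from the base axis. Payload 14.9 kg.
Tool frame: the origin (TCP) lies midway between the tips of the shut fingers; the grasp point (between the pads) lies 19 mm behind it; z points along the fingers, y is the line along which they close (so a half turn about z gives the same grasp; the last joint's range is limited). The gripper opens to 91 mm and grips with 3 to 60 N. Pads are 32 mm wide; open, the fingers measure 118 mm over their backs; the gripper's body (76 mm by 178 mm) begins 60 mm behind the grasp point.
Start: joints at [1.201, 0.379, 1.734, -0, 1.028, -0.033], TCP at [231.336, 660.683, 213.932] pointing down, gripper open.
Joint ranges: [-2.77, 2.77], [-0.74, 2.19], [0, 2.66], [-1.06, 4.2], [0.31, 2.87], [-3.08, 3.08]. Speed limits (rad/s): [1.89, 1.89, 2.39, 3.14, 3.14, 3.14].

INTERFACE

Orientations are given as [roll, pitch, yaw] about the fixed x, y, z axes, in that order (R = Rz(yaw) Ry(pitch) Rx(roll)).
In Python, from cell import env gives the robot as it stands. The module is installed in compiled form; this text tells all that it offers.
- The arm moves only by the tool carry_out, never from a script. Its argument "plan" is a list of rows, each a list of 7 numbers: the turn, a rotation vector about the tool's x, y, z each as a share of 180 degrees, from -1 to 1, then the shift along the tool's x, y, z each as a share of 15 cm, from -1 to 1, then the closure, from 0 (fully open) to 1 (shut). A call has 1 to 12 rows; each row is the pose to reach, as a shift and turn from the pose commanded when the call began, along the tool's axes at that moment, turning the shorter way round; what a row does not reach only later rows make up. A row lasts 1/12 s, in which the tool goes at most 41.7 mm and 7.16 degrees, less where a joint would pass 70% of its speed; a pose out of reach is approached as far as the arm can. A call with a number of a shift or a turn outside -1 to 1 is refused whole. A call with a gripper value outside its range is refused whole. The fingers move at their own pace and stop on an object; "squeeze" is the grip in N (left out, the last holds). Time passes only in rows, so rows that repeat a pose let the fingers close. It gives the time, the measured TCP pose, the force, the opening and the grip force at its end, in the units of the state.
- env.get_state(): the state, without advancing time (a new reading comes with each control period).
- env.capture(name): name is "scene" or "top"; returns a dict with "img" (384x512x3 uint8, red, green, blue), "fx", "fy", "cx", "cy" (pixels), "k1" (the pictures are not rectified: a ray, as slopes to the right and down, at radius r is drawn at 1 + k1 r^2 times it, then the intrinsics apply), "world_from_camera" (4x4, takes a point from camera to world coordinates). Camera axes: x right, y down, z forward; pixel columns grow to the right and rows downward; lengths in mm; the calibration is good to about 2 mm. A picture is of the moment at which its call begins. There is no depth.
- env.job_done(): hands the job in; it is judged then, once.
Trained networks look in a picture, given as the dict that the camera call returned (one of the last four; its "shot" number tells which), for a name from the list of things; names that differ only in an ending like _2 or _b are one class to them, and where a whole thing is asked for, a point or a joint stands for the part that bears it (a point fixed in the world has none). Each returns a list of dicts, best first, with "p" (0 to 1); they miss things now and then, are a little off and sometimes report something else, mostly with a low value. They report only what shows in the picture. A call takes as long as a camera call. They do not tell look-alikes from the thing itself.
- env.look_for(picture, name): "xyz" ([x, y, z] in mm, in the coordinates of the camera as it stood for that picture, good to about 4 mm: the middle of the surface that is visible of it).
- env.cut_out(picture, name): "mask" (384x512 bool, what is visible of it).
The state is a dict: "t": time; "q": joint angles; "qd": joint speeds; "tau": joint torques, N m; "tool_pos": TCP position; "orientation": TCP orientation; "force": force on the tool from outside, world axes, zero at the start; "wrist_torque": the same for the moment, N m; "grip_width": finger opening in mm; "finger_force": force on a finger pad.
Only numpy, scipy, OpenCV 4.12 (cv2) and the standard library are available. Lean on these libraries where they do the work, as an engineer would, in place of code of your own. Each camera call takes 0.05 s, during which the arm holds its last target. There are 200 camera calls.

## Working session

There is one attempt and no reset: what is moved stays moved. The work goes in short steps, Python scripts to look and compute and a tool call to move; the robot and the scene stay as the last step left them, time stands still between calls to the robot, and variables do not carry over. Pictures are saved under pics/ and viewed, at most 10 in all, crops included, and the job is handed in when it is done.

Besides the shell and the picture viewer there is one more tool, called after ">>>" in YAML: its name, and indented under it one key for each argument. carry_out: Moves the arm, as the interface text tells. Its arguments: {"type":"object","properties":{"plan":{"type":"array","items":{"type":"array","items":{"type":"number"}}},"squeeze":{"type":"number"}},"required":["plan"]}

```bash
mkdir -p pics; ls; cat > h.py <<'E'
import numpy as np, cv2
from cell import env
def save(c,name,box=None,s=1):
    im=c["img"][:,:,::-1]
    if box: im=im[box[1]:box[3],box[0]:box[2]]
    cv2.imwrite("pics/"+name,cv2.resize(np.ascontiguousarray(im),None,fx=s,fy=s,interpolation=cv2.INTER_CUBIC))
def proj(c,P):
    T=np.linalg.inv(c["world_from_camera"]); p=np.atleast_2d(P)@T[:3,:3].T+T[:3,3]
    s=p[:,:2]/p[:,2:]; s=s*(1+c["k1"]*(s**2).sum(1,keepdims=True))
    return s*[c["fx"],c["fy"]]+[c["cx"],c["cy"]]
def ray(c,uv):
    d=(np.atleast_2d(uv)-[c["cx"],c["cy"]])/[c["fx"],c["fy"]]; s=d.copy()
    for _ in range(20): s=d/(1+c["k1"]*(s**2).sum(1,keepdims=True))
    W=np.array(c["world_from_camera"]); r=np.c_[s,np.ones(len(s))]@W[:3,:3].T
    return W[:3,3],r
def onz(c,uv,z):
    o,r=ray(c,uv); return o+r*((z-o[2])/r[:,2])[:,None]
def w(c,xyz):
    W=np.array(c["world_from_camera"]); return W[:3,:3]@np.array(xyz)+W[:3,3]
E
python3 - <<'E'
from h import *
cs={n:env.capture(n) for n in("scene","top")}
for n,c in cs.items():
    save(c,n+"0.png",s=1.5); print(n,np.round(c["world_from_camera"],2).tolist(),c["fx"],c["k1"])
    for k in["door","cabinet","rack","knuckle_low","knuckle_high","pin_low","pin_high","skewer_tin","spray_bottle","brush","free_edge"]:
        print(k,[(round(d["p"],2),w(c,d["xyz"]).round().tolist(),proj(c,w(c,d["xyz"])).round().tolist()[0]) for d in env.look_for(c,k)])
print(env.get_state())
E
```

```text
pics
scene [[0.75, 0.45, -0.49, 1152.07], [0.66, -0.48, 0.57, -804.04], [0.02, -0.75, -0.66, 997.05], [0.0, 0.0, 0.0, 1.0]] 445.21150449895737 -0.00391618242840799
door [(0.75, [514.0, -201.0, 130.0], [227.0, 211.0])]
cabinet [(0.7, [514.0, 214.0, 136.0], [316.0, 145.0])]
rack [(0.97, [227.0, -294.0, 28.0], [141.0, 206.0]), (0.81, [548.0, -225.0, 21.0], [230.0, 248.0]), (0.8, [786.0, 165.0, 25.0], [374.0, 217.0]), (0.61, [511.0, 215.0, 141.0], [316.0, 143.0])]
knuckle_low [(0.66, [511.0, -197.0, 121.0], [227.0, 212.0])]
knuckle_high [(0.96, [510.0, -200.0, 127.0], [226.0, 211.0])]
pin_low [(0.83, [514.0, 215.0, 142.0], [317.0, 143.0])]
pin_high [(0.76, [511.0, 214.0, 140.0], [316.0, 143.0])]
skewer_tin [(0.96, [441.0, -16.0, 93.0], [253.0, 178.0])]
spray_bottle [(0.83, [454.0, -354.0, 102.0], [171.0, 238.0])]
brush [(0.94, [588.0, -400.0, 17.0], [194.0, 296.0])]
free_edge [(0.58, [510.0, -199.0, 124.0], [226.0, 212.0])]
top [[0.03, -0.99, 0.15, 376.6], [-1.0, -0.02, 0.02, -62.11], [-0.02, -0.15, -0.99, 1037.11], [0.0, 0.0, 0.0, 1.0]] 379.818094767996 -0.11644054321701075
door [(0.86,
[... 915 characters left out ...]
.0, 176.0], [318.0, 193.0])]
{'t': 1.2, 'q': array([ 1.20068840e+00,  3.78913233e-01,  1.73422096e+00,  1.11815156e-05,
        1.02850009e+00, -3.33103069e-02]), 'qd': array([ 0.00163093, -0.00114083,  0.00055484,  0.00027707,  0.00156719,
        0.00044572]), 'tau': array([-1.11069090e-03, -7.63708091e+01, -4.34743631e+01,  6.50624838e-02,
        3.91278625e-02, -1.16748083e-05]), 'tool_pos': array([231.33566723, 660.66769224, 213.91211012]), 'orientation': array([-3.14155137e+00, -1.09579779e-05,  2.80478926e+00]), 'force': array([ 0.83111389, -0.65997646, -0.04120476]), 'wrist_torque': array([-0.00323192,  0.00605639,  0.01414963]), 'finger_force': 0.0, 'grip_width': 91.07190986855711}
```

View pics/scene0.png

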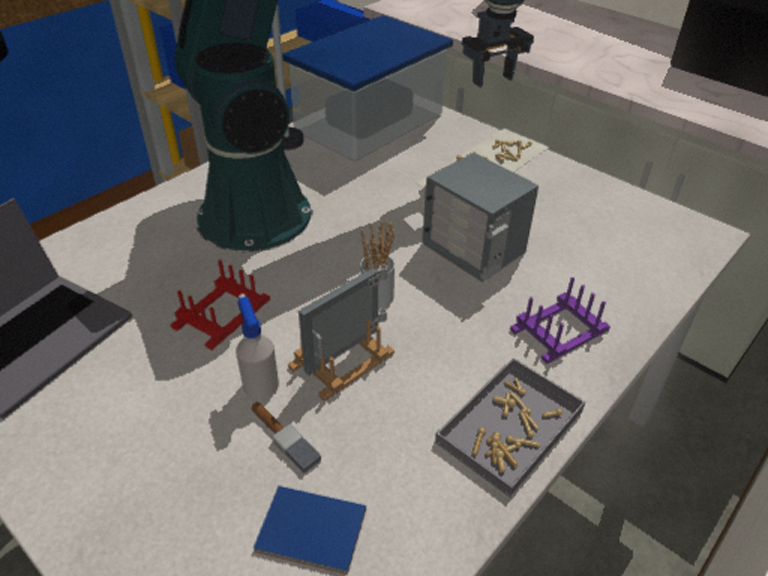

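View pics/top0.png

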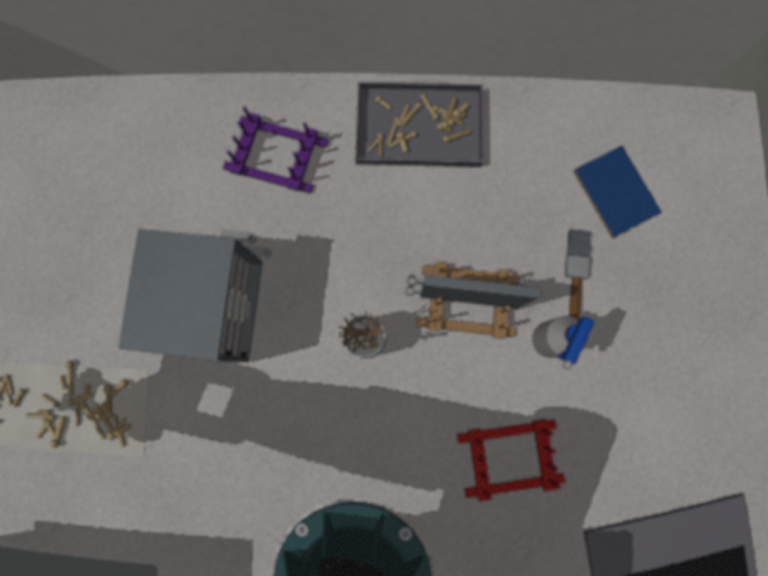

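The door stands in the wooden rack at about (470,290) in the top view and (345,320) in the scene view. The red rack (510,460) and purple rack (275,150) are decoys. The cabinet is at (190,295), with its front facing -y and the hinges on the +x side. Next I fit poses to the network masks.

```bash
cat >> h.py <<'E'
def box(x0,x1,y0,y1,z0,z1): return np.array([[x,y,z] for x in(x0,x1) for y in(y0,y1) for z in(z0,z1)],float)
DOOR=[box(-88,88,-8,8,-80,80),box(98.5,115.5,-8.5,8.5,-65,-41),box(98.5,115.5,-8.5,8.5,50,74),box(-74,-66,-30,-8,-30,30)]
CAB=[box(-95,95,-80,80,0,190)]
def place(B,x,y,z,a):
    c,s=np.cos(a),np.sin(a); return B@np.array([[c,-s,0],[s,c,0],[0,0,1]]).T+[x,y,z]
def sil(c,boxes,p,z,k=4):
    m=np.zeros((384*k,512*k),np.uint8)
    for B in boxes:
        h=cv2.convexHull(((proj(c,place(B,p[0],p[1],z,p[2]))+.5)*k).astype(np.float32))
        cv2.fillPoly(m,[h.round().astype(np.int32)],255)
    return cv2.resize(m,(512,384),interpolation=cv2.INTER_AREA)/255.
E
cat > fit.py <<'E'
from h import *
from scipy.optimize import minimize
cs=[env.capture(n) for n in("scene","top")]
def fit(name,boxes,p0,z):
    ms=[]
    for c in cs:
        best=None
        for d in env.cut_out(c,name):
            m=d["mask"].astype(float); s=sil(c,boxes,p0,z); i=(m*s).sum()/np.maximum(m,s).sum()
            if best is None or i>best[0]: best=(i,m,d["p"])
        ms.append(best); print(name,[best[0] if best else None, best[2] if best else None])
    for use in([0],[1],[0,1]):
        f=lambda q:sum(np.abs(ms[i][1]-sil(cs[i],boxes,[q[0],q[1],q[2]/100],z)).sum() for i in use)
        q0=np.array([p0[0],p0[1],p0[2]*100])
        for st in(20,6):
            r=minimize(f,q0,method="Nelder-Mead",options=dict(initial_simplex=q0+np.vstack([np.zeros(3),np.eye(3)*st]),xatol=.1,fatol=.2)); q0=r.x
        print(use,q0.round(1),round(r.fun,1))
    return q0
qc=fit("cabinet",CAB,(480,240,0),0)
qd=fit("door",DOOR,(500,-190,np.pi/2),108)
for i,c in enumerate(cs):
    im=cv2.resize(c["img"][:,:,::-1],None,fx=4,fy=4,interpolation=cv2.INTER_CUBIC)
    for bs,q,z in((CAB,qc,0),(DOOR,qd,108)):
        for B in bs:
            P=(proj(c,place(B,q[0],q[1],z,q[2]/100))*4+2).round().astype(int)
            for a in range(8):
                for b in(1,2,4):
                    if not a&b: cv2.line(im,tuple(map(int,P[a])),tuple(map(int,P[a|b])),(0,0,255),1)
    x0,y0,x1,y1=[(185,90,375,275),(75,140,370,250)][i]
    o=im[y0*4:y1*4,x0*4:x1*4]; f=min(800/o.shape[1],600/o.shape[0]); cv2.imwrite(f"pics/fit{i}.png",cv2.resize(o,None,fx=f,fy=f,interpolation=cv2.INTER_AREA))
    for n in("skewer_tin",):
        for d in env.cut_out(c,n)[:1]:
            m=d["mask"].astype(np.uint8); print(i,n,cv2.boundingRect(m),m.sum())
E
python3 fit.py
```

```text
cabinet [np.float64(0.7785444717437614), 0.92]
cabinet [np.float64(0.7253660873789751), 0.7]
[0] [482.4 272.3  -7.6] 123.3
[1] [483.4 274.4  -7.7] 333.2
[0, 1] [482.8 274.2  -7.8] 474.3
door [np.float64(0.8655680819491356), 0.86]
door [np.float64(0.6320117685583019), 0.88]
[0] [ 505.2 -194.6  151. ] 152.0
[1] [ 506.3 -193.1  148.3] 182.1
[0, 1] [ 506.1 -194.1  148.2] 356.1
0 skewer_tin (240, 150, 23, 56) 642
1 skewer_tin (227, 208, 30, 31) 723
```

View pics/fit1.png

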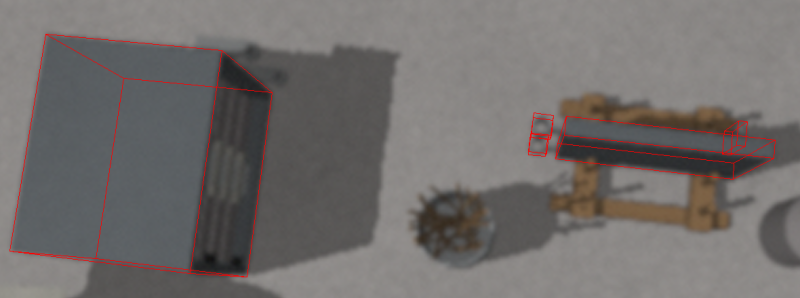

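View pics/fit0.png

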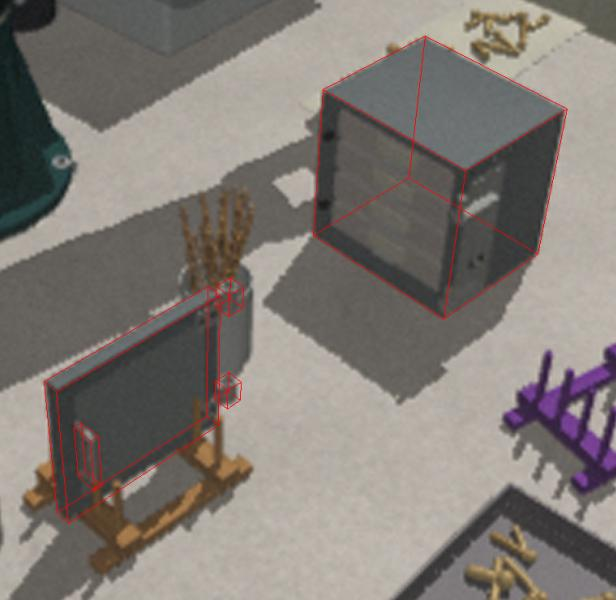

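Candidates for the door, in scene pixels:
- The grey leaf in the wooden rack at (227,211).
- The cabinet at (316,145), which is the network's false hit in the top view.
- The blue plate at (207,352).

Racks: wooden (230,248), red (141,206) and purple (374,217). By the description I choose the grey leaf with knuckles and a bow pull in the wooden rack. The close crops confirm it: knuckles at (228,297) and (228,390), pull at (87,455), and the wireframes of both door and cabinet match within about 1 px. The tin (455,228 in the top crop) stands just at the door's sweep, so I will hang the door at about 24° open, already past the tin.

>>> carry_out:
  plan:
    - [0,0,0.42,-1,-1,-0.55,0]
    - [0,0,0.42,-1,-1,-0.55,0]
    - [0,0,0.42,-1,-1,-0.55,0]
    - [0,0,0.42,-1,-1,-0.55,0]
    - [0,0,0.42,-1,-1,-0.55,0]
    - [0,0,0.42,-1,-1,-0.55,0]
    - [0,0,0.42,-1,-1,-0.55,0]
    - [0,0,0.42,-1,-1,-0.55,0]
    - [0,0,0.42,-1,-1,-0.55,0]
    - [0,0,0.42,-1,-1,-0.55,0]
    - [0,0,0.42,-1,-1,-0.55,0]
  squeeze: 50

```text
t: 2.52
tool_pos: [323.4, 469.5, 296.6]
orientation: [3.141, -0.0, 1.478]
force: [-0.9, 0.7, -0.5]
grip_width: 91.4
finger_force: 0.0
```

>>> carry_out:
  plan:
    - [0,0,0,-1,1,0,0]
    - [0,0,0,-1,1,0,0]
    - [0,0,0,-1,1,0,0]
    - [0,0,0,-1,1,0,0]
    - [0,0,0,-1,1,0,0]
    - [0,0,0,-1,1,0,0]

```text
t: 3.02
tool_pos: [463.0, 303.4, 296.7]
orientation: [3.14, 0.0, 1.482]
force: [-0.5, 1.7, -0.8]
grip_width: 91.3
finger_force: 0.0
```

>>> carry_out:
  plan:
    - [0,0,0,-1,0.33,0,0]
    - [0,0,0,-1,0.33,0,0]
    - [0,0,0,-1,0.33,0,0]
    - [0,0,0,-1,0.33,0,0]

```text
t: 3.35
tool_pos: [496.6, 151.4, 296.6]
orientation: [3.141, 0.0, 1.485]
force: [0.7, -0.3, 0.0]
grip_width: 91.4
finger_force: 0.0
```

>>> carry_out:
  plan:
    - [0,0,0,-1,0.2,0,0]
    - [0,0,0,-1,0.2,0,0]
    - [0,0,0,-1,0.2,0,0]
    - [0,0,0,-1,0.2,0,0]

```text
t: 3.68
tool_pos: [513.5, -1.1, 296.7]
orientation: [3.141, 0.0, 1.484]
force: [1.4, 0.1, 0.6]
grip_width: 91.4
finger_force: 0.0
```

>>> carry_out:
  plan:
    - [0,0,0,-1,0,0,0]
    - [0,0,0,-1,0,0,0]
    - [0,0,0,-1,0,0,0]
    - [0,0,0,-1,0,0,0]
    - [0,0,0,-1,0,0,0]

```text
t: 4.1
tool_pos: [500.4, -151.4, 296.6]
orientation: [3.141, 0.001, 1.482]
force: [0.4, 0.7, -0.8]
grip_width: 91.0
finger_force: 0.0
```

>>> carry_out:
  plan:
    - [0,0,0,-0.15,0.062,0,0]
    - [0,0,0,-0.15,0.062,0.25,0.5]
    - [0,0,0,-0.15,0.062,0.5,0.55]
    - [0,0,0,-0.15,0.062,0.7,0.55]
    - [0,0,0,-0.15,0.062,0.85,0.55]
    - [0,0,0,-0.15,0.062,0.977,0.55]
    - [0,0,0,-0.15,0.062,0.977,0.55]
    - [0,0,0,-0.15,0.062,0.977,0.6]
  squeeze: 20

```text
t: 4.77
tool_pos: [507.9, -170.4, 149.6]
orientation: [-3.14, -0.0, 1.486]
force: [0.1, 0.2, 0.5]
grip_width: 47.5
finger_force: 0.0
```

>>> carry_out:
  plan:
    - [0,0,0,0,0,0,1]
    - [0,0,0,0,0,0,1]
    - [0,0,0,0,0,0,1]
    - [0,0,0,0,0,0,1]
    - [0,0,0,0,0,0,1]
    - [0,0,0,0,0,0,1]
  squeeze: 20

```text
t: 5.27
tool_pos: [508.1, -171.1, 150.6]
orientation: [-3.141, 0.0, 1.485]
force: [-4.7, 1.0, 9.3]
grip_width: 16.1
finger_force: 19.9
```

```bash
python3 - <<'E'
from h import *
for i in range(3):
    s=env.get_state(); print(s["tool_pos"].round(2),s["orientation"].round(4),s["force"].round(2),s["wrist_torque"].round(3),s["grip_width"],s["finger_force"])
    c=env.capture("scene")
save(c,"grip.png",(150,80,350,280),3)
E
```

```text
[ 508.1  -171.13  150.58] [-3.1414e+00  1.0000e-04  1.4853e+00] [-4.66  1.01  9.27] [ 0.021  1.141 -0.085] 16.117709448012377 19.949503540992737
[ 508.11 -171.14  150.59] [-3.1414e+00  1.0000e-04  1.4853e+00] [-3.64  0.64  8.13] [ 0.079  1.242 -0.054] 16.273375701245364 19.9482661485672
[ 508.1  -171.14  150.58] [-3.1414e+00  1.0000e-04  1.4852e+00] [-3.61  1.08  9.01] [ 0.056  1.166 -0.074] 16.474468342787002 19.948334991931915
```

View pics/grip.png

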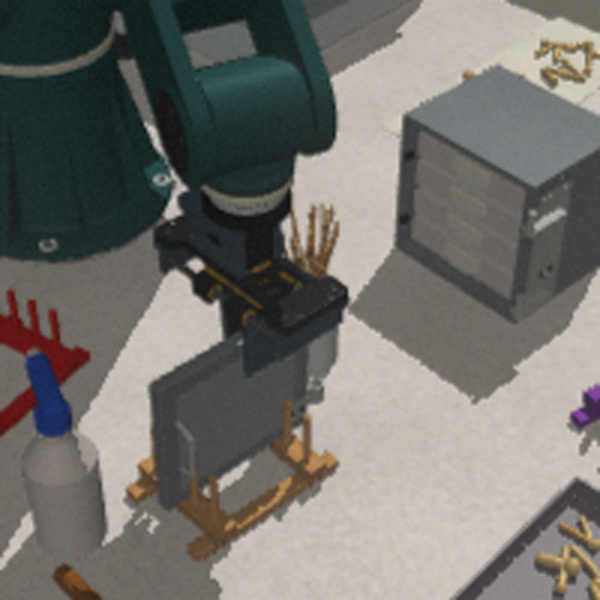

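The gripper holds the leaf's top edge at (255,330), on the knuckle side of the middle, clear of the dowels and tin. Lifting.

>>> carry_out:
  plan:
    - [0,0,0,0,0,0,1]
    - [0,0,0,0,0,0,1]
    - [0,0,0,0,0,-0.05,1]
    - [0,0,0,0,0,-0.15,1]
    - [0,0,0,0,0,-0.3,1]
    - [0,0,0,0,0,-0.5,1]
    - [0,0,0,0,0,-0.7,1]
    - [0,0,0,0,0,-0.85,1]
    - [0,0,0,0,0,-0.95,1]
    - [0,0,0,0,0,-0.95,1]
    - [0,0,0,0,0,-0.95,1]
  squeeze: 55

```text
t: 6.33
tool_pos: [508.1, -171.1, 292.7]
orientation: [3.14, 0.0, 1.485]
force: [0.0, 0.2, -3.0]
grip_width: 15.6
finger_force: 55.0
```

```bash
python3 fit.py >/dev/null 2>&1; cat > st.py <<'E'
from h import *
a=[]
for i in range(2):
    s=env.get_state(); a.append(np.r_[s["force"],s["wrist_torque"]]); env.capture("top") if i<1 else 0
print(s["t"],s["tool_pos"].round(2),s["orientation"].round(4),np.mean(a,0).round(2),round(s["grip_width"],1),round(s["finger_force"],1),s["q"].round(2))
E
python3 st.py
```

```text
6.6833 [ 507.81 -170.96  291.52] [-3.1403e+00 -4.0000e-04  1.4853e+00] [ 0.05 -0.5  -2.54  0.    0.04 -0.02] 15.8 55.0 [-0.37  0.03  2.01 -0.    1.11 -0.28]
```

>>> carry_out:
  plan:
    - [0,0,0,0,0,-0.12,1]
    - [0,0,0.02,0.05,0,-0.22,1]
    - [0,0,0.06,0.15,0,-0.22,1]
    - [0,0,0.1,0.3,0,-0.22,1]
    - [0,0,0.14,0.45,0,-0.22,1]
    - [0,0,0.18,0.6,0,-0.22,1]
    - [0,0,0.22,0.75,0,-0.22,1]
    - [0,0,0.26,0.88,0,-0.22,1]
    - [0,0,0.3,0.96,0,-0.22,1]
    - [0,0,0.33,1,0,-0.22,1]
    - [0,0,0.355,1,0,-0.22,1]
    - [0,0,0.363,1,0,-0.22,1]

```text
t: 7.68
tool_pos: [520.9, -21.1, 325.0]
orientation: [-3.141, 0.001, 0.341]
force: [0.1, -0.1, -2.1]
grip_width: 15.8
finger_force: 55.0
```

>>> carry_out:
  plan:
    - [0,0,0,0.02,-0.1,0,1]
    - [0,0,0,0.06,-0.3,0,1]
    - [0,0,0,0.1,-0.5,0,1]
    - [0,0,0,0.14,-0.7,0,1]
    - [0,0,0,0.17,-0.84,0,1]
    - [0,0,0,0.18,-0.895,0,1]
    - [0,0,0,0.18,-0.895,0,1]

```text
t: 8.27
tool_pos: [500.6, 115.1, 325.1]
orientation: [-3.141, 0.0, 0.347]
force: [0.4, -0.2, -3.9]
grip_width: 16.1
finger_force: 55.0
```

```bash
python3 st.py; python3 - <<'E'
from h import *
cs=[env.capture(n) for n in("scene","top")]
print("tin px->", [onz(cs[1],[[245.4,224.0]],z).round(1).tolist() for z in(60,100,120)])
for c in cs:
  for k in("skewer_tin","door"):
    print(k,[(round(d["p"],2),w(c,d["xyz"]).round().tolist()) for d in env.look_for(c,k)])
a=cs[0]["img"][50:300,150:400]; b=cs[1]["img"][100:300,60:320]
o=np.hstack([cv2.resize(a,(400,400)),cv2.resize(b,(400,308)).__class__(0) if 0 else cv2.copyMakeBorder(cv2.resize(b,(400,308)),0,92,0,0,cv2.BORDER_CONSTANT)])
cv2.imwrite("pics/high.png",o[:,:,::-1])
E
```

```text
8.3167 [500.85 114.09 325.12] [3.1414e+00 4.0000e-04 3.4640e-01] [ 0.44 -0.59 -3.65 -0.07  0.06  0.03] 15.6 55.0 [ 0.18 -0.05  2.02 -0.    1.17  1.4 ]
tin px-> [[[432.5, -18.5, 60.0]], [[430.2, -20.3, 100.0]], [[429.1, -21.2, 120.0]]]
skewer_tin [(0.95, [439.0, -28.0, 81.0])]
door [(0.9, [488.0, 100.0, 289.0])]
skewer_tin [(0.91, [431.0, -11.0, 79.0])]
door [(0.88, [437.0, 83.0, 314.0])]
```

View pics/high.png

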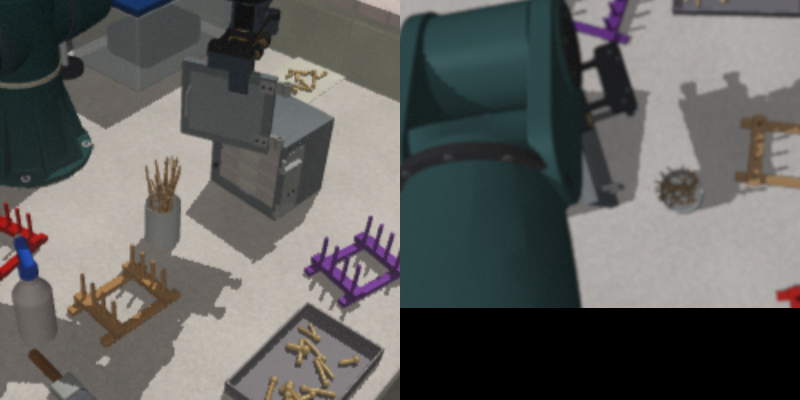

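The left half shows the door held high at (230,105), turned and clear of the tin at (163,215); the wooden rack is empty. Before lowering, I take one zoomed look at the pins and knuckles against their predicted places.

```bash
python3 - <<'E'
from h import *
c=env.capture("scene"); s=env.get_state(); tp=s["tool_pos"]; a=s["orientation"][2]
im=np.mean([c["img"]]+[env.capture("scene")["img"] for _ in range(3)],0).astype(np.uint8)
d=np.array([np.cos(a),np.sin(a)]); O=np.r_[tp[:2]-23*d, tp[2]-150.6+108]
ca=-.078; R=np.array([[np.cos(ca),-np.sin(ca)],[np.sin(ca),np.cos(ca)]]); pin=R@[107,-94]+[482.8,274.2]; print(pin)
def crop(segs,cen,h=22,k=9):
    u,v=np.round(proj(c,cen)[0]).astype(int); o=cv2.resize(im[v-h:v+h,u-h:u+h],None,fx=k,fy=k,interpolation=cv2.INTER_CUBIC)
    for A,B in segs:
        P=(proj(c,np.array([A,B]))-[u-h,v-h]+.5)*k
        cv2.line(o,*[tuple(int(x) for x in p) for p in P],(255,0,0),1)
    return o
def cyl(x,y,z0,z1,r):
    o,rr=ray(c,proj(c,[x,y,z0])); t=np.array([rr[0][1],-rr[0][0]]); t=t/np.linalg.norm(t)*r
    return [((x+q*t[0],y+q*t[1],z0),(x+q*t[0],y+q*t[1],z1)) for q in(-1,1)]
k=np.r_[O[:2]+107*d,O[2]]
o=np.hstack([crop(cyl(*pin,150,170,4.5)+cyl(*pin,35,55,4.5),[*pin,100],40,9),])
o2=np.vstack([crop(cyl(k[0],k[1],k[2]+50,k[2]+74,8.5),[k[0],k[1],k[2]+62],16,11),crop(cyl(k[0],k[1],k[2]-65,k[2]-41,8.5),[k[0],k[1],k[2]-53],16,11)])
o=cv2.resize(o,(600,600)) 
o2=cv2.resize(o2,(200,400)); o2=cv2.copyMakeBorder(o2,0,200,0,0,cv2.BORDER_CONSTANT)
cv2.imwrite("pics/pins.png",np.hstack([o,o2])[:,:,::-1])
E
```

```text
[582.15010338 172.14826332]
```

View pics/pins.png

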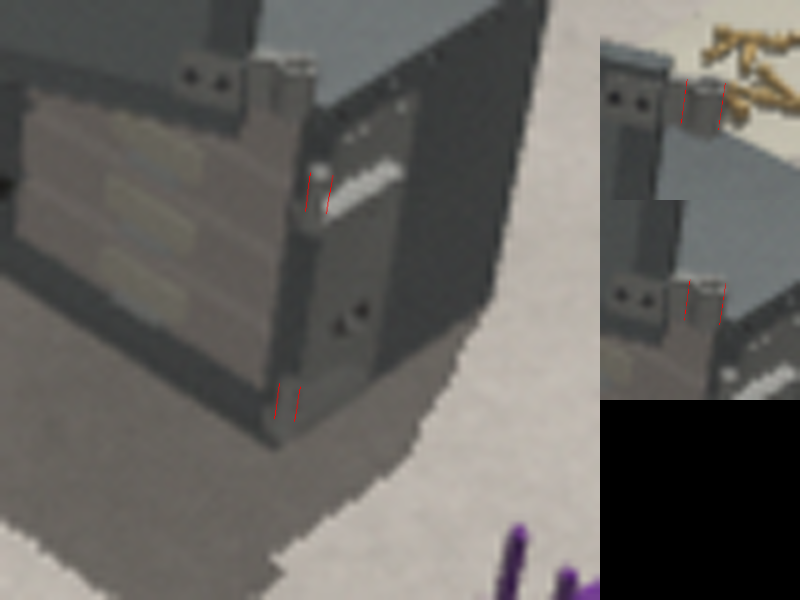

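The pins show at (319,190) and (288,403), both close to the nominal marks. The knuckle marks at (705,105) and (705,300) fit as well. The pin-to-knuckle fit will be settled by touch. Lowering in front of the bracket.

>>> carry_out:
  plan:
    - [0,0,0,0,0,0.1,1]
    - [0,0,0,0,0,0.25,1]
    - [0,0,0,0,0,0.4,1]
    - [0,0,0,0,0,0.55,1]
    - [0,0,0,0,0,0.7,1]
    - [0,0,0,0,0,0.8,1]
    - [0,0,0,0,0,0.9,1]
    - [0,0,0,0,0,0.97,1]
    - [0,0,0,0,0,1,1]
    - [0,0,0,0,0,1,1]

```text
t: 9.65
tool_pos: [500.6, 113.7, 174.7]
orientation: [-3.141, 0.001, 0.345]
force: [-1.3, -0.5, -3.9]
grip_width: 15.6
finger_force: 55.0
```

>>> carry_out:
  plan:
    - [0,0,0,0,0,0.05,1]
    - [0,0,0,0,0,0.1,1]
    - [0,0,0,0,0,0.133,1]
    - [0,0,0,0,0,0.133,1]

```text
t: 9.98
tool_pos: [500.4, 113.8, 154.5]
orientation: [-3.141, 0.001, 0.345]
force: [-0.6, 0.0, -3.3]
grip_width: 15.5
finger_force: 55.0
```

```bash
python3 st.py
```

```text
10.0333 [500.67 113.79 155.  ] [-3.1414e+00  8.0000e-04  3.4490e-01] [-0.24  0.17 -2.9  -0.1   0.15  0.03] 15.6 55.0 [0.18 0.17 2.14 0.   0.83 1.4 ]
```

>>> carry_out:
  plan:
    - [0,0,0,0.011,-0.024,0,1]
    - [0,0,0,0.022,-0.049,0,1]
    - [0,0,0,0.03,-0.067,0,1]
    - [0,0,0,0.03,-0.067,0,1]
    - [0,0,0,0.03,-0.067,0,1]

```text
t: 10.45
tool_pos: [501.9, 125.1, 155.6]
orientation: [3.142, -0.0, 0.345]
force: [-0.2, -1.0, -2.7]
grip_width: 15.6
finger_force: 55.0
```

```bash
python3 st.py
```

```text
10.5 [501.82 124.99 155.55] [ 3.1415e+00 -2.0000e-04  3.4530e-01] [ 0.2  -0.65 -2.7  -0.07  0.08  0.01] 15.7 55.0 [ 0.2   0.18  2.13 -0.    0.83  1.42]
```

>>> carry_out:
  plan:
    - [0,0,0,0.0041,-0.0091,0,1]
    - [0,0,0,0.0041,-0.0091,0,1]
    - [0,0,0,0.0041,-0.0091,0,1]

```text
t: 10.75
tool_pos: [501.9, 126.3, 155.4]
orientation: [3.142, 0.0, 0.345]
force: [0.5, -0.1, -3.0]
grip_width: 15.9
finger_force: 55.0
```

```bash
python3 st.py
```

```text
10.8 [501.89 126.29 155.43] [3.1416 0.     0.3449] [ 0.07  0.01 -3.44 -0.07  0.13 -0.03] 15.6 55.0 [ 0.2   0.18  2.13 -0.    0.83  1.43]
```

>>> carry_out:
  plan:
    - [0,0,0,0.0041,-0.0091,0,1]
    - [0,0,0,0.0041,-0.0091,0,1]
    - [0,0,0,0.0041,-0.0091,0,1]

```text
t: 11.05
tool_pos: [502.0, 127.8, 155.4]
orientation: [3.142, 0.0, 0.345]
force: [0.2, -0.5, -2.2]
grip_width: 16.0
finger_force: 55.0
```

```bash
python3 st.py
```

```text
11.1 [502.   127.82 155.41] [-3.1416e+00  1.0000e-04  3.4490e-01] [ 0.24  0.1  -2.57 -0.05  0.07  0.06] 15.6 55.0 [0.2  0.18 2.13 0.   0.84 1.43]
```

>>> carry_out:
  plan:
    - [0,0,0,0.0041,-0.0091,0,1]
    - [0,0,0,0.0041,-0.0091,0,1]
    - [0,0,0,0.0041,-0.0091,0,1]

```text
t: 11.35
tool_pos: [502.1, 129.4, 155.4]
orientation: [3.142, 0.0, 0.345]
force: [-0.5, 0.1, -2.4]
grip_width: 15.7
finger_force: 55.0
```

```bash
python3 st.py
```

```text
11.4 [502.12 129.35 155.43] [-3.1416  0.      0.345 ] [-0.47  0.22 -2.77 -0.04  0.08 -0.  ] 15.9 55.0 [ 0.21  0.18  2.13 -0.    0.84  1.43]
```

>>> carry_out:
  plan:
    - [0,0,0,0.0041,-0.0091,0,1]
    - [0,0,0,0.0041,-0.0091,0,1]
    - [0,0,0,0.0041,-0.0091,0,1]

```text
t: 11.65
tool_pos: [502.3, 130.8, 155.5]
orientation: [3.142, -0.0, 0.345]
force: [0.0, 0.2, -4.1]
grip_width: 15.5
finger_force: 55.0
```

```bash
python3 st.py
```

```text
11.7 [502.22 130.84 155.4 ] [-3.1416e+00  1.0000e-04  3.4500e-01] [-0.29 -0.11 -3.65 -0.04  0.08  0.01] 15.6 55.0 [ 0.21  0.18  2.13 -0.    0.84  1.44]
```

>>> carry_out:
  plan:
    - [0,0,0,0.0027,-0.0061,0,1]
    - [0,0,0,0.0027,-0.0061,0,1]
    - [0,0,0,0.0027,-0.0061,0,1]

```text
t: 11.95
tool_pos: [502.3, 131.8, 155.4]
orientation: [-3.142, -0.0, 0.345]
force: [0.4, 0.7, -3.3]
grip_width: 15.9
finger_force: 55.0
```

```bash
python3 st.py
```

```text
12.0 [502.32 131.81 155.43] [3.1416 0.     0.345 ] [ 0.04  0.06 -3.31 -0.08  0.06  0.  ] 15.5 55.0 [ 0.21  0.18  2.13 -0.    0.84  1.44]
```

>>> carry_out:
  plan:
    - [0,0,0,0.0027,-0.0061,0,1]
    - [0,0,0,0.0027,-0.0061,0,1]
    - [0,0,0,0.0027,-0.0061,0,1]

```text
t: 12.25
tool_pos: [502.4, 132.8, 155.4]
orientation: [-3.142, 0.0, 0.345]
force: [-0.7, -0.3, -3.5]
grip_width: 15.2
finger_force: 55.0
```

```bash
python3 st.py
```

```text
12.3 [502.43 132.83 155.45] [ 3.1416 -0.      0.345 ] [-0.44 -0.11 -2.85 -0.04  0.1   0.01] 15.8 55.0 [ 0.21  0.18  2.13 -0.    0.84  1.44]
```

>>> carry_out:
  plan:
    - [0,0,0,0.0027,-0.0061,0,1]
    - [0,0,0,0.0027,-0.0061,0,1]
    - [0,0,0,0.0027,-0.0061,0,1]

```text
t: 12.55
tool_pos: [502.4, 133.5, 155.4]
orientation: [3.141, 0.0, 0.345]
force: [-0.8, -3.8, -1.0]
grip_width: 15.9
finger_force: 55.0
```

```bash
python3 st.py
```

```text
12.6 [502.39 133.53 155.41] [3.1412e+00 4.0000e-04 3.4470e-01] [-0.57 -4.24 -1.21 -1.24  0.14 -0.38] 16.0 55.0 [ 0.22  0.18  2.12 -0.    0.84  1.44]
```

>>> carry_out:
  plan:
    - [0,0,0,-0.0082,0.0182,0,1]
    - [0,0,0,-0.05,0,0,1]
    - [0,0,0,-0.09,-0.018,0,1]
    - [0,0,0,-0.1298,-0.0364,0,1]
    - [0,0,0,-0.1298,-0.0364,0,1]
    - [0,0,0,-0.115,-0.068,0,1]
    - [0,0,0,-0.1025,-0.0972,0,1]
    - [0,0,0,-0.1025,-0.0972,0,1]
    - [0,0,0,-0.0782,-0.0863,0,1]
    - [0,0,0,-0.0782,-0.0863,0,1]
    - [0,0,0,-0.0782,-0.0863,0,1]

```text
t: 13.52
tool_pos: [487.3, 142.0, 155.3]
orientation: [3.142, 0.0, 0.345]
force: [-0.8, 0.3, -2.2]
grip_width: 15.8
finger_force: 55.0
```

```bash
cat >> st.py <<'E'
a=s["orientation"][2]; k=s["tool_pos"][:2]+84*np.array([np.cos(a),np.sin(a)])-[582.15,172.15]
F=np.mean(np.array([0]),0); c_,s_=np.cos(-.078),np.sin(-.078); R=np.array([[c_,s_],[-s_,c_]])
print("uv",(R@k).round(2),"Fuv",(R@np.mean([x for x in globals()['a_'] ],0)[:2]).round(2) if 'a_' in globals() else "")
E
python3 st.py
```

```text
13.5667 [487.3  141.92 155.37] [ 3.1415e+00 -1.0000e-04  3.4470e-01] [-0.38  0.05 -2.91 -0.06  0.11  0.02] 15.8 55.0 [ 0.24  0.16  2.15 -0.    0.83  1.46]
uv [-15.6   -3.07] Fuv
```

>>> carry_out:
  plan:
    - [0,0,0,0.0091,0.0041,0,1]
    - [0,0,0,0.0091,0.0041,0,1]
    - [0,0,0,0.0091,0.0041,0,1]

```text
t: 13.82
tool_pos: [487.8, 141.6, 155.1]
orientation: [-3.141, 0.002, 0.345]
force: [-5.5, -0.2, -0.8]
grip_width: 15.4
finger_force: 55.0
```

```bash
python3 st.py
```

```text
13.8667 [487.8  141.62 155.14] [-3.1414e+00  1.8000e-03  3.4480e-01] [-5.51 -0.08 -0.54 -0.08  0.97  0.08] 16.1 55.0 [0.24 0.16 2.15 0.   0.83 1.46]
uv [-15.08  -3.32] Fuv
```

>>> carry_out:
  plan:
    - [0,0,0,0.0061,0.0027,0,1]
    - [0,0,0,0.0061,0.0027,0,1]
    - [0,0,0,0.0061,0.0027,0,1]

```text
t: 14.12
tool_pos: [488.1, 141.4, 154.9]
orientation: [-3.141, 0.003, 0.345]
force: [-10.0, -0.4, 1.6]
grip_width: 15.7
finger_force: 55.0
```

```bash
python3 st.py
```

```text
14.1667 [488.04 141.41 154.9 ] [-3.1412  0.0035  0.345 ] [-10.11  -0.73   1.7   -0.18   1.59   0.2 ] 15.6 55.0 [0.24 0.16 2.15 0.   0.83 1.46]
uv [-14.83  -3.5 ] Fuv
```

>>> carry_out:
  plan:
    - [0,0,0,-0.022,-0.01,0,1]
    - [0,0,0,-0.022,-0.01,0,1]
    - [0,0,0,-0.022,-0.01,-0.04,1]
    - [0,0,0,-0.022,-0.01,-0.09,1]
    - [0,0,0,-0.022,-0.01,-0.09,1]
    - [0,0,0,0.01,-0.008,-0.09,1]
    - [0,0,0,0.04,-0.0065,-0.09,1]
    - [0,0,0,0.0728,-0.0051,-0.09,1]
    - [0,0,0,0.0728,-0.0051,-0.09,1]
    - [0,0,0,0.0728,-0.0051,-0.09,1]

```text
t: 15.0
tool_pos: [499.8, 146.3, 168.7]
orientation: [-3.142, 0.0, 0.345]
force: [-0.6, 1.1, -3.3]
grip_width: 15.6
finger_force: 55.0
```

```bash
cat > st.py <<'E'
from h import *
A=[]
for i in range(2):
    s=env.get_state(); A.append(np.r_[s["force"],s["wrist_torque"]]); env.capture("top") if i<1 else 0
A=np.mean(A,0); psi=s["orientation"][2]; k=s["tool_pos"][:2]+84*np.array([np.cos(psi),np.sin(psi)])-[582.15,172.15]
c,n=np.cos(-.078),np.sin(-.078); R=np.array([[c,n],[-n,c]])
print(round(s["t"],2),s["tool_pos"].round(2),s["orientation"].round(4),"F",A.round(2),"w",round(s["grip_width"],1))
print("uv",(R@k).round(2),"Fuv",(R@A[:2]).round(2))
E
python3 st.py
python3 - <<'E'
from h import *
from scipy.optimize import minimize
c=env.capture("scene"); s=env.get_state(); tp=s["tool_pos"]; a=s["orientation"][2]
m=env.cut_out(c,"door")[0]["mask"].astype(float)
def T(q):  # along offset, z offset, tilt about leaf normal (deg)
    t=np.deg2rad(q[2]); Ry=np.array([[np.cos(t),0,-np.sin(t)],[0,1,0],[np.sin(t),0,np.cos(t)]])
    g=np.array([23+q[0],0,61+q[1]])
    return [(B-g)@Ry.T for B in DOOR]
G=tp+[0,0,19]
def f(q):
    sl=sil(c,T(q),[G[0],G[1],a],G[2]); return np.abs(m-sl)[sl.shape[0]*0:].sum()
q0=np.zeros(3); r=minimize(f,q0,method="Nelder-Mead",options=dict(initial_simplex=np.vstack([q0,np.eye(3)*3])));print(r.x.round(2),r.fun,f(q0))
E
```

```text
15.05 [499.52 146.23 168.64] [-3.1415e+00  5.0000e-04  3.4500e-01] F [-0.67  0.36 -3.28 -0.04  0.06 -0.01] w 15.7
uv [-3.76  2.2 ] Fuv [-0.69  0.3 ]
[-1.29  2.38 -0.07] 361.6392156862745 401.04705882352937
```

>>> carry_out:
  plan:
    - [0,0,0,0.0016,0.0013,0.013,1]
    - [0,0,0,0.0016,0.0013,0.026,1]
    - [0,0,0,0.0016,0.0013,0.033,1]
    - [0,0,0,0.0016,0.0013,0.033,1]

```text
t: 15.48
tool_pos: [499.6, 146.1, 163.6]
orientation: [-3.142, 0.001, 0.345]
force: [-0.0, 1.0, -3.5]
grip_width: 15.8
finger_force: 55.0
```

```bash
python3 st.py
```

```text
15.53 [499.69 146.1  163.77] [-3.1416e+00  4.0000e-04  3.4490e-01] F [ 0.53  0.25 -3.3  -0.04  0.12 -0.03] w 15.8
uv [-3.58  2.08] Fuv [0.51 0.29]
```

>>> carry_out:
  plan:
    - [0,0,0,0,0,0.006,1]
    - [0,0,0,0,0,0.01,1]
    - [0,0,0,0,0,0.01,1]
    - [0,0,0,0,0,0.01,1]

```text
t: 15.87
tool_pos: [499.8, 146.1, 162.5]
orientation: [-3.142, 0.0, 0.345]
force: [-0.1, 0.2, -4.0]
grip_width: 15.8
finger_force: 55.0
```

```bash
python3 st.py
```

```text
15.92 [499.88 146.16 162.51] [ 3.1416e+00 -1.0000e-04  3.4500e-01] F [-0.49 -0.14 -3.27 -0.05  0.1   0.02] w 16.0
uv [-3.4   2.16] Fuv [-0.48 -0.18]
```

>>> carry_out:
  plan:
    - [0,0,0,0,0,0.006,1]
    - [0,0,0,0,0,0.01,1]
    - [0,0,0,0,0,0.01,1]

```text
t: 16.17
tool_pos: [499.8, 146.1, 160.9]
orientation: [-3.142, 0.0, 0.345]
force: [-0.8, -0.1, -2.3]
grip_width: 15.9
finger_force: 55.0
```

```bash
python3 st.py
```

```text
16.22 [499.81 146.11 160.9 ] [-3.1416e+00  1.0000e-04  3.4490e-01] F [-0.27  0.44 -2.24 -0.06  0.08 -0.02] w 15.6
uv [-3.46  2.1 ] Fuv [-0.3   0.41]
```

>>> carry_out:
  plan:
    - [0,0,0,0,0,0.006,1]
    - [0,0,0,0,0,0.008,1]
    - [0,0,0,0,0,0.008,1]

```text
t: 16.47
tool_pos: [499.8, 146.1, 159.7]
orientation: [-3.142, 0.0, 0.345]
force: [0.1, -0.3, -2.4]
grip_width: 15.8
finger_force: 55.0
```

```bash
python3 st.py
```

```text
16.52 [499.8  146.11 159.71] [-3.1416e+00  2.0000e-04  3.4490e-01] F [ 0.34 -0.12 -2.63 -0.06  0.12  0.02] w 15.9
uv [-3.48  2.1 ] Fuv [ 0.35 -0.1 ]
```

>>> carry_out:
  plan:
    - [0,0,0,0,0,0.005,1]
    - [0,0,0,0,0,0.01,1]
    - [0,0,0,0,0,0.013,1]
    - [0,0,0,0,0,0.013,1]

```text
t: 16.85
tool_pos: [499.8, 146.1, 157.7]
orientation: [-3.142, 0.0, 0.345]
force: [-0.7, -0.1, -3.2]
grip_width: 15.5
finger_force: 55.0
```

```bash
python3 st.py
```

```text
16.9 [499.8  146.12 157.76] [-3.1415e+00  1.0000e-04  3.4490e-01] F [-0.52  0.3  -3.45 -0.03  0.07 -0.03] w 15.6
uv [-3.48  2.11] Fuv [-0.54  0.26]
```

>>> carry_out:
  plan:
    - [0,0,0,0,0,0.005,1]
    - [0,0,0,0,0,0.01,1]
    - [0,0,0,0,0,0.013,1]
    - [0,0,0,0,0,0.013,1]

```text
t: 17.23
tool_pos: [499.8, 146.1, 155.8]
orientation: [3.142, 0.0, 0.345]
force: [0.9, -1.0, -2.7]
grip_width: 15.7
finger_force: 55.0
```

```bash
python3 st.py
```

```text
17.28 [499.8  146.1  155.79] [-3.1416e+00  2.0000e-04  3.4490e-01] F [ 0.59 -0.19 -2.78 -0.03  0.1   0.01] w 15.8
uv [-3.47  2.09] Fuv [ 0.6  -0.15]
```

The knuckles have gone over the pins freely. Lowering to the shoulders.

>>> carry_out:
  plan:
    - [0,0,0,0,0,0.01,1]
    - [0,0,0,0,0,0.02,1]
    - [0,0,0,0,0,0.03,1]
    - [0,0,0,0,0,0.033,1]
    - [0,0,0,0,0,0.033,1]

```text
t: 17.7
tool_pos: [499.7, 146.1, 150.7]
orientation: [-3.142, 0.0, 0.345]
force: [-0.5, -0.2, -2.5]
grip_width: 15.5
finger_force: 55.0
```

```bash
python3 st.py
```

```text
17.75 [499.81 146.13 150.83] [-3.1416e+00  2.0000e-04  3.4490e-01] F [-0.19 -0.13 -2.92 -0.05  0.1  -0.04] w 15.6
uv [-3.47  2.12] Fuv [-0.18 -0.14]
```

>>> carry_out:
  plan:
    - [0,0,0,0,0,0.01,1]
    - [0,0,0,0,0,0.02,1]
    - [0,0,0,0,0,0.027,1]
    - [0,0,0,0,0,0.027,1]

```text
t: 18.08
tool_pos: [499.7, 146.1, 146.6]
orientation: [-3.142, 0.0, 0.345]
force: [-0.9, -0.7, -2.1]
grip_width: 15.6
finger_force: 55.0
```

```bash
python3 st.py
```

```text
18.13 [499.76 146.1  146.72] [-3.1416e+00  3.0000e-04  3.4490e-01] F [-0.26  0.18 -2.39 -0.02  0.13 -0.01] w 15.9
uv [-3.51  2.09] Fuv [-0.27  0.16]
```

>>> carry_out:
  plan:
    - [0,0,0,0,0,0.007,1]
    - [0,0,0,0,0,0.013,1]
    - [0,0,0,0,0,0.013,1]

```text
t: 18.38
tool_pos: [499.8, 146.1, 144.8]
orientation: [-3.142, 0.0, 0.345]
force: [0.3, -0.8, -2.6]
grip_width: 15.7
finger_force: 55.0
```

```bash
python3 st.py
```

```text
18.43 [499.81 146.12 144.86] [3.1416e+00 1.0000e-04 3.4500e-01] F [ 0.36 -0.78 -2.73 -0.01  0.11 -0.  ] w 16.1
uv [-3.47  2.11] Fuv [ 0.42 -0.75]
```

>>> carry_out:
  plan:
    - [0,0,0,0,0,0.004,1]
    - [0,0,0,0,0,0.007,1]
    - [0,0,0,0,0,0.007,1]

```text
t: 18.68
tool_pos: [499.8, 146.1, 143.8]
orientation: [-3.142, 0.0, 0.345]
force: [-0.5, 0.4, -3.2]
grip_width: 15.6
finger_force: 55.0
```

```bash
python3 st.py
```

```text
18.73 [499.82 146.13 143.83] [-3.1416e+00  1.0000e-04  3.4490e-01] F [-0.27  0.   -2.9  -0.09  0.1  -0.01] w 15.7
uv [-3.45  2.11] Fuv [-0.27 -0.02]
```

>>> carry_out:
  plan:
    - [0,0,0,0,0,0.004,1]
    - [0,0,0,0,0,0.007,1]
    - [0,0,0,0,0,0.007,1]

```text
t: 18.98
tool_pos: [499.8, 146.1, 142.8]
orientation: [3.142, 0.0, 0.345]
force: [-0.6, 0.3, -4.2]
grip_width: 15.6
finger_force: 55.0
```

```bash
python3 st.py
```

```text
19.03 [499.81 146.1  142.77] [-3.1416e+00  1.0000e-04  3.4490e-01] F [-0.54  0.23 -3.73 -0.04  0.09  0.  ] w 15.6
uv [-3.46  2.09] Fuv [-0.56  0.19]
```

>>> carry_out:
  plan:
    - [0,0,0,0,0,0.002,1]
    - [0,0,0,0,0,0.004,1]
    - [0,0,0,0,0,0.004,1]

```text
t: 19.28
tool_pos: [499.9, 146.1, 142.4]
orientation: [3.142, -0.0, 0.345]
force: [-0.9, -0.2, 0.2]
grip_width: 15.7
finger_force: 55.0
```

```bash
python3 st.py
```

```text
19.33 [499.93 146.12 142.34] [ 3.1416e+00 -1.0000e-04  3.4490e-01] F [-1.28 -0.44  0.33 -0.09  0.12  0.01] w 15.8
uv [-3.35  2.12] Fuv [-1.25 -0.54]
```

Contact at TCP z 142.3 against an expected 142.6, with the weight taken off the wrist: both knuckles are seated. Now I open a little, lift away, and bring the closed fingers to the outside face.

>>> carry_out:
  plan:
    - [0,0,0,0,0,0,0.67]
    - [0,0,0,0,0,0,0.67]
    - [0,0,0,0,0,0,0.67]
    - [0,0,0,0,0,0,0.67]

```text
t: 19.67
tool_pos: [500.0, 146.2, 142.3]
orientation: [3.142, -0.0, 0.345]
force: [0.7, 0.6, -1.1]
grip_width: 29.9
finger_force: 0.0
```

>>> carry_out:
  plan:
    - [0,0,0,0,0,-0.05,0.67]
    - [0,0,0,0,0,-0.15,0.67]
    - [0,0,0,0,0,-0.28,0.67]
    - [0,0,0,0,0,-0.42,0.67]
    - [0,0,0,0,0,-0.42,0.67]
    - [0,0,0,-0.15,0.12,-0.42,1]
    - [0,0,0,-0.353,0.25,-0.42,1]
    - [0,0,0,-0.353,0.25,-0.42,1]
    - [0,0,0,-0.353,0.25,-0.42,1]
  squeeze: 10

```text
t: 20.42
tool_pos: [462.1, 92.1, 205.4]
orientation: [3.142, -0.0, 0.343]
force: [-0.0, 0.2, -0.6]
grip_width: 6.3
finger_force: 0.0
```

```bash
python3 st.py; sed -e 's/^qd=.*/qd=fit("door",DOOR,(502,142,.345),100)/' -e 's/DOOR,qd,108/DOOR,qd,100/' -e 's/^qc=.*/qc=np.array([482.8,274.2,-7.8])/' -e 's/(185,90,375,275)/(220,90,370,220)/' fit.py > fit2.py; python3 fit2.py | grep -v tin
```

```text
20.47 [462.85  92.77 205.55] [ 3.1415e+00 -8.0000e-04  3.4400e-01] F [ 0.35 -0.09 -0.3  -0.07  0.11  0.  ] w 2.2
uv [-36.12 -54.03] Fuv [ 0.36 -0.06]
door [np.float64(0.767204975567994), 0.78]
door [None, None]
[0] [482.3 135.2  36.4] 183.8Traceback (most recent call last):
  File "fit2.py", line 20, in <module>
    qd=fit("door",DOOR,(502,142,.345),100)
  File "fit2.py", line 16, in fit
    r=minimize(f,q0,method="Nelder-Mead",options=dict(initial_simplex=q0+np.vstack([np.zeros(3),np.eye(3)*st]),xatol=.1,fatol=.2)); q0=r.x
    res = _minimize_neldermead(fun, x0, args, callback, bounds=bounds,
                               **options)
    fsim[k] = func(sim[k])
              ~~~~^^^^^^^^
    fx = function(np.copy(x), *(wrapper_args + args))
  File "fit2.py", line 13, in <lambda>
    f=lambda q:sum(np.abs(ms[i][1]-sil(cs[i],boxes,[q[0],q[1],q[2]/100],z)).sum() for i in use)
               ~~~^^^^^^^^^^^^^^^^^^^^^^^^^^^^^^^^^^^^^^^^^^^^^^^^^^^^^^^^^^^^^^^^^^^^^^^^^^^^^
  File "fit2.py", line 13, in <genexpr>
    f=lambda q:sum(np.abs(ms[i][1]-sil(cs[i],boxes,[q[0],q[1],q[2]/100],z)).sum() for i in use)
                          ~~~~~^^^
TypeError: 'NoneType' object is not subscriptable
```

The viewed file was a stale one from before the lift, because the script stopped early: the arm hid the top view. The scene-camera fit gives the hinge axis at (582,173), consistent with hung. Computing the push.

```bash
cat > push.py <<'E'
import sys
from h import *
P=np.array([578.87,174.5])
def tgt(phi,r,off): return P-r*np.array([np.cos(phi),np.sin(phi)])+off*np.array([np.sin(phi),-np.cos(phi)])
def rows(p0,psi,z0,seq):
    for phi,r,off,z in seq:
        d=tgt(phi,r,off)-p0; x=d@[np.cos(psi),np.sin(psi)]; y=d@[np.sin(psi),-np.cos(psi)]
        print([0,0,round(-(phi-psi)/np.pi,3),round(x/150,3),round(y/150,3),round((z0-z)/150,3),1],end=", ")
    print()
E
python3 - <<'E'
from push import *
s=env.get_state(); p=s["tool_pos"]; psi=s["orientation"][2]
rows(p[:2],psi,p[2],[(.345,137,o,z) for o,z in((38,180),(38,160),(38,147),(33,147),(28,147),(24,147),(24,147))])
a=tgt(.345,137,24); 
ph=np.linspace(.345,.14,11); rows(a,.345,147,[(f,137,21.5,147) for f in ph])
b=tgt(.14,137,21.5); ph=np.linspace(.13,-.03,10); rows(b,.14,147,[(f,137,21.5,147) for f in ph])
E
```

```text
[0, 0, np.float64(0.0), np.float64(-0.005), np.float64(0.006), np.float64(0.169), 1], [0, 0, np.float64(0.0), np.float64(-0.005), np.float64(0.006), np.float64(0.302), 1], [0, 0, np.float64(0.0), np.float64(-0.005), np.float64(0.006), np.float64(0.389), 1], [0, 0, np.float64(0.0), np.float64(-0.005), np.float64(-0.028), np.float64(0.389), 1], [0, 0, np.float64(0.0), np.float64(-0.005), np.float64(-0.061), np.float64(0.389), 1], [0, 0, np.float64(0.0), np.float64(-0.005), np.float64(-0.088), np.float64(0.389), 1], [0, 0, np.float64(0.0), np.float64(-0.005), np.float64(-0.088), np.float64(0.389), 1], 
[0, 0, np.float64(-0.0), np.float64(0.0), np.float64(-0.017), 0.0, 1], [0, 0, np.float64(0.007), np.float64(-0.003), np.float64(-0.035), 0.0, 1], [0, 0, np.float64(0.013), np.float64(-0.005), np.float64(-0.054), 0.0, 1], [0, 0, np.float64(0.02), np.float64(-0.007), np.float64(-0.073), 0.0, 1], [0, 0, np.float64(0.026), np.float64(-0.009), np.float64(-0.092), 0.0, 1], [0, 0, np.float64(0.033), np.float64(-0.01), np.float64(-0.111), 0.0, 1], [0, 0, np.float64(0.039), np.float64(-0.011), np.
[... 370 characters left out ...]
 np.float64(-0.009), 0.0, 1], [0, 0, np.float64(0.009), np.float64(-0.004), np.float64(-0.025), 0.0, 1], [0, 0, np.float64(0.015), np.float64(-0.006), np.float64(-0.042), 0.0, 1], [0, 0, np.float64(0.02), np.float64(-0.007), np.float64(-0.058), 0.0, 1], [0, 0, np.float64(0.026), np.float64(-0.009), np.float64(-0.074), 0.0, 1], [0, 0, np.float64(0.031), np.float64(-0.01), np.float64(-0.091), 0.0, 1], [0, 0, np.float64(0.037), np.float64(-0.01), np.float64(-0.107), 0.0, 1], [0, 0, np.float64(0.043), np.float64(-0.011), np.float64(-0.124), 0.0, 1], [0, 0, np.float64(0.048), np.float64(-0.011), np.float64(-0.14), 0.0, 1], [0, 0, np.float64(0.054), np.float64(-0.011), np.float64(-0.157), 0.0, 1],
```

>>> carry_out:
  plan:
    - [0,0,0,-0.005,0.006,0.17,1]
    - [0,0,0,-0.005,0.006,0.3,1]
    - [0,0,0,-0.005,0.006,0.39,1]
    - [0,0,0,-0.005,-0.028,0.39,1]
    - [0,0,0,-0.005,-0.061,0.39,1]
    - [0,0,0,-0.005,-0.088,0.39,1]
    - [0,0,0,-0.005,-0.088,0.39,1]

```text
t: 21.25
tool_pos: [457.9, 106.1, 147.7]
orientation: [3.141, -0.001, 0.346]
force: [-0.2, 0.2, -0.2]
grip_width: 0.6
finger_force: 0.0
```

>>> carry_out:
  plan:
    - [0,0,0,0,-0.01,0,1]
    - [0,0,0,0,-0.017,0,1]
    - [0,0,0.007,-0.003,-0.035,0,1]
    - [0,0,0.013,-0.005,-0.054,0,1]
    - [0,0,0.02,-0.007,-0.073,0,1]
    - [0,0,0.026,-0.009,-0.092,0,1]
    - [0,0,0.033,-0.01,-0.111,0,1]
    - [0,0,0.039,-0.011,-0.13,0,1]
    - [0,0,0.046,-0.011,-0.149,0,1]
    - [0,0,0.052,-0.011,-0.168,0,1]
    - [0,0,0.059,-0.011,-0.187,0,1]
    - [0,0,0.065,-0.01,-0.206,0,1]

```text
t: 22.25
tool_pos: [445.6, 133.9, 146.8]
orientation: [3.142, -0.0, 0.139]
force: [-1.0, -0.5, 0.3]
grip_width: 0.5
finger_force: 0.1
```

```bash
python3 st.py; python3 - <<'E'
from h import *
c=env.capture("scene"); save(c,"push.png",(220,90,370,220),4)
E
```

```text
22.3 [445.5  134.2  146.77] [-3.1415 -0.      0.1378] F [-0.69 -0.35 -0.13 -0.05  0.14  0.  ] w 0.4
uv [-51.22 -30.49] Fuv [-0.66 -0.4 ]
```

View pics/push.png

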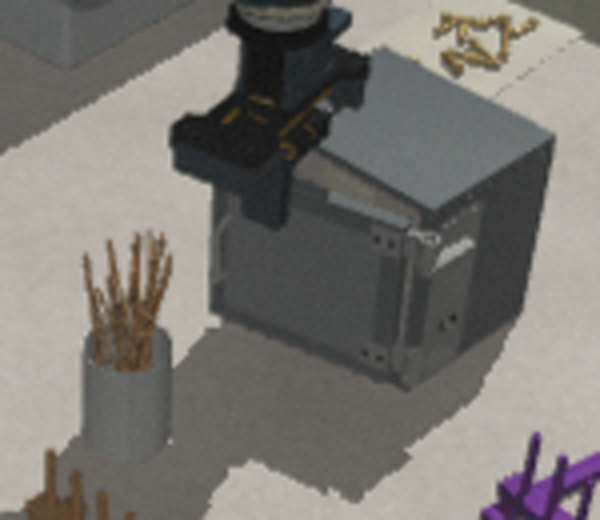

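The door hangs on both pins (knuckles at (425,237) and (405,385)) and follows the fingers at (265,205), about 12° open; the tin is clear. Pushing on slowly.

>>> carry_out:
  plan:
    - [0,0,0.003,-0.001,-0.009,0,1]
    - [0,0,0.009,-0.004,-0.025,0,1]
    - [0,0,0.015,-0.006,-0.042,0,1]
    - [0,0,0.02,-0.007,-0.058,0,1]
    - [0,0,0.026,-0.009,-0.074,0,1]
    - [0,0,0.031,-0.01,-0.091,0,1]
    - [0,0,0.037,-0.01,-0.107,0,1]
    - [0,0,0.043,-0.011,-0.124,0,1]
    - [0,0,0.048,-0.011,-0.137,0,1]
    - [0,0,0.052,-0.011,-0.15,0,1]
    - [0,0,0.054,-0.011,-0.157,0,1]
    - [0,0,0.054,-0.011,-0.157,0,1]

```text
t: 23.35
tool_pos: [440.7, 157.0, 146.7]
orientation: [-3.142, 0.0, -0.029]
force: [0.3, 0.0, -0.5]
grip_width: 0.5
finger_force: 0.0
```

```bash
python3 st.py; python3 - <<'E'
from push import *
b=tgt(-.03,137,21.5); rows(b,-.03,147,[(f,137,21.5,147) for f in (-.04,-.05,-.06,-.067,-.075,-.08)])
print(b)
E
```

```text
23.4 [440.71 156.85 146.73] [-3.1416  0.     -0.0287] F [-0.01  0.27  0.   -0.02  0.18  0.01] w 0.4
uv [-55.92 -22.14] Fuv [-0.03  0.26]
[0, 0, 0.003, np.float64(-0.001), np.float64(-0.009), 0.0, 1], [0, 0, 0.006, np.float64(-0.003), np.float64(-0.018), 0.0, 1], [0, 0, 0.01, np.float64(-0.004), np.float64(-0.027), 0.0, 1], [0, 0, 0.012, np.float64(-0.005), np.float64(-0.034), 0.0, 1], [0, 0, 0.014, np.float64(-0.006), np.float64(-0.041), 0.0, 1], [0, 0, 0.016, np.float64(-0.006), np.float64(-0.046), 0.0, 1], 
[441.28674212 157.1190578 ]
```

>>> carry_out:
  plan:
    - [0,0,0.003,-0.001,-0.005,0,1]
    - [0,0,0.003,-0.001,-0.009,0,1]
    - [0,0,0.006,-0.002,-0.014,0,1]
    - [0,0,0.006,-0.003,-0.018,0,1]
    - [0,0,0.006,-0.003,-0.018,0,1]

```text
t: 23.82
tool_pos: [440.4, 159.6, 146.7]
orientation: [-3.142, -0.0, -0.048]
force: [-0.5, -0.2, -0.2]
grip_width: 0.4
finger_force: 0.1
```

```bash
python3 st.py
```

```text
23.87 [440.35 159.51 146.73] [ 3.1416 -0.     -0.0477] F [-0.3  -0.03 -0.33 -0.09  0.17  0.  ] w -0.0
uv [-56.42 -21.1 ] Fuv [-0.29 -0.05]
```

>>> carry_out:
  plan:
    - [0,0,0.003,-0.001,-0.003,0,1]
    - [0,0,0.004,-0.001,-0.006,0,1]
    - [0,0,0.004,-0.001,-0.009,0,1]
    - [0,0,0.004,-0.001,-0.009,0,1]

```text
t: 24.2
tool_pos: [440.3, 160.9, 146.7]
orientation: [3.142, -0.0, -0.06]
force: [-0.5, -0.5, 0.3]
grip_width: 0.6
finger_force: 0.1
```

```bash
python3 st.py
```

```text
24.25 [440.28 160.88 146.74] [-3.1416  0.     -0.0602] F [-0.34 -0.42  0.41 -0.07  0.2   0.02] w 1.0
uv [-56.57 -20.8 ] Fuv [-0.31 -0.44]
```

>>> carry_out:
  plan:
    - [0,0,0.002,0,-0.004,0,1]
    - [0,0,0.003,-0.001,-0.007,0,1]
    - [0,0,0.003,-0.001,-0.007,0,1]

```text
t: 24.5
tool_pos: [440.2, 162.0, 146.7]
orientation: [-3.142, -0.0, -0.07]
force: [-0.3, -0.4, -0.4]
grip_width: 0.3
finger_force: 0.1
```

```bash
python3 st.py
```

```text
24.55 [440.21 161.92 146.75] [-3.1416 -0.     -0.0698] F [ 0.31 -0.59 -0.4  -0.08  0.14 -0.01] w 0.7
uv [-56.72 -20.57] Fuv [ 0.35 -0.57]
```

>>> carry_out:
  plan:
    - [0,0,0,0,-0.004,0,1]
    - [0,0,0,0,-0.007,0,1]
    - [0,0,0,0,-0.007,0,1]

```text
t: 24.8
tool_pos: [440.3, 163.0, 146.7]
orientation: [3.142, 0.0, -0.07]
force: [0.2, 0.8, -0.5]
grip_width: 0.6
finger_force: 0.1
```

```bash
python3 st.py
```

```text
24.85 [440.28 162.97 146.74] [ 3.1416 -0.     -0.0697] F [-0.12 -0.08 -0.61 -0.04  0.19  0.02] w 0.5
uv [-56.73 -19.51] Fuv [-0.11 -0.09]
```

>>> carry_out:
  plan:
    - [0,0,0,0,-0.004,0,1]
    - [0,0,0,0,-0.007,0,1]
    - [0,0,0,0,-0.007,0,1]

```text
t: 25.1
tool_pos: [440.3, 164.1, 146.7]
orientation: [3.142, 0.0, -0.07]
force: [-0.0, -0.2, -1.1]
grip_width: 0.2
finger_force: 0.1
```

```bash
python3 st.py
```

```text
25.15 [440.36 164.04 146.76] [ 3.1416 -0.     -0.0696] F [-0.65 -0.28 -1.2  -0.07  0.13  0.01] w 0.4
uv [-56.73 -18.44] Fuv [-0.63 -0.33]
```

>>> carry_out:
  plan:
    - [0,0,0,0,-0.004,0,1]
    - [0,0,0,0,-0.007,0,1]
    - [0,0,0,0,-0.007,0,1]

```text
t: 25.4
tool_pos: [440.3, 165.0, 146.7]
orientation: [3.141, 0.0, -0.07]
force: [0.1, -1.4, 0.9]
grip_width: 0.6
finger_force: 0.9
```

```bash
python3 st.py; sed -e 's/^qd=.*/qd=fit("door",DOOR,(474,180,-.07),100)/' -e 's/DOOR,qd,108/DOOR,qd,100/' -e 's/^qc=.*/qc=np.array([482.8,274.2,-7.8])/' -e 's/for n in("scene","top")/for n in("scene",)/' -e 's/,\[1\],\[0,1\]/,/' fit.py > fit2.py; python3 fit2.py | head -3
```

```text
25.45 [440.36 165.01 146.72] [ 3.1414e+00  1.0000e-04 -6.9600e-02] F [-0.23 -1.3   0.7  -0.33  0.22 -0.01] w 0.5
uv [-56.81 -17.46] Fuv [-0.13 -1.31]
door [np.float64(0.8388454861932733), 0.76]
[0] [474.7 177.3  -5.8] 317.0
0 skewer_tin (240, 151, 23, 55) 994
```

>>> carry_out:
  plan:
    - [0,0,0,0,-0.003,0,1]
    - [0,0,0,0,-0.005,0,1]
    - [0,0,0,0,-0.005,0,1]

```text
t: 25.85
tool_pos: [440.4, 165.7, 146.7]
orientation: [3.141, 0.0, -0.07]
force: [-0.3, -3.7, 2.6]
grip_width: 0.7
finger_force: 2.3
```

```bash
python3 st.py
```

```text
25.9 [440.38 165.66 146.72] [ 3.1413e+00  2.0000e-04 -6.9700e-02] F [-0.64 -4.05  2.55 -0.75  0.31  0.  ] w 0.4
uv [-56.83 -16.82] Fuv [-0.32 -4.09]
```

Buffer contact felt, rising to about 4 N. Backing off slowly and letting go.

>>> carry_out:
  plan:
    - [0,0,0,0,0.003,0,1]
    - [0,0,0,0,0.006,0,1]
    - [0,0,0,0,0.009,0,1]
    - [0,0,0,0,0.015,0,1]
    - [0,0,0,0,0.03,0,1]
    - [0,0,0,0,0.08,0,1]
    - [0,0,0,0,0.2,0,1]
    - [0,0,0,0,0.2,-0.2,1]
    - [0,0,0,0,0.2,-0.5,1]
    - [0,0,0,0,0.2,-0.8,1]
    - [0,0,0,0,0.2,-1,1]
    - [0,0,0,0,0.2,-1,1]

```text
t: 26.9
tool_pos: [441.2, 136.1, 303.9]
orientation: [-3.138, -0.009, -0.07]
force: [1.1, -0.5, 1.3]
grip_width: 0.5
finger_force: 0.0
```

>>> carry_out:
  plan:
    - [0,0,0,-0.3,0.7,0,1]
    - [0,0,0,-0.3,1,0,1]
    - [0,0,0,-0.3,1,0,1]
    - [0,0,0,-0.3,1,0,1]
    - [0,0,0,-0.3,1,0,1]

```text
t: 27.32
tool_pos: [381.3, -14.5, 296.6]
orientation: [3.141, -0.0, -0.073]
force: [0.3, 0.8, -0.7]
grip_width: 0.6
finger_force: 0.0
```

```bash
python3 st.py; python3 fit2.py; python3 - <<'E'
from h import *
cs=[env.capture(n) for n in("scene","top")]
o=np.hstack([cv2.resize(cs[0]["img"][90:220,220:370],(450,390)),cv2.resize(cs[1]["img"][130:260,70:187],(350,390))])
cv2.imwrite("pics/end.png",o[:,:,::-1])
E
```

```text
27.37 [382.23 -12.85 296.78] [ 3.1415e+00 -9.0000e-04 -7.4000e-02] F [ 0.79  0.39 -0.37 -0.06  0.15  0.02] w 0.2
uv [-100.9  -199.68] Fuv [0.76 0.45]
door [np.float64(0.9281188388191993), 0.86]
[0] [476.  176.7  -8.1] 131.6
0 skewer_tin (240, 149, 23, 57) 957
```

View pics/end.png

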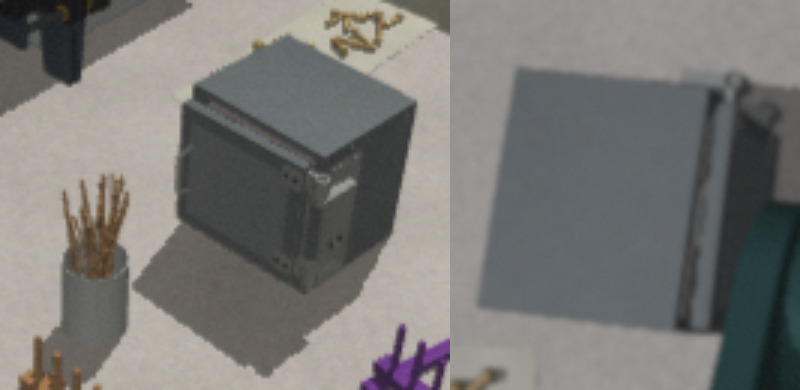

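The door is shut on both pins: the knuckles show at (318,180) and the fit is parallel to the cabinet front, -0.081 against -0.078 rad. The tin has not moved and the robot is clear. Handing in.

```bash
python3 -c "
from cell import env
print(env.job_done())"
```

```text
the job is handed in; nothing more can be done
None
```

The door is hung with both knuckles fully down on the cabinet's hinge pins. It is shut against its buffers and let go, and the job is handed in at about 27.5 s; the verdict was not shown to me.

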